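Open the ratchet rack and push the tin in

TASK

Make room in the counter rack for the wide round steel tin: press down the thumb pad of the ratchet release on top of the sliding jaw and, keeping it down, push the jaw back along its bar all the way to its end stop. Then push the wide tin, which stands in front of the rack, across the counter into the freed space between the small tins and the jaw until it touches the bar. Work with the fingertips only: pick nothing up, and leave all the other things standing where they are.

Things in the scene. Friction and masses are not known exactly. Their poses are not given: they have to be found in the camera images.
- rack: ratchet rack, fixed to the counter. Origin on the counter under its bar, which lies along rack y; the open front is to rack -x. Aluminium bar x -15 to 15, z 6 to 36, y -200 to 171. Fixed steel end plate 6 thick, 70 high, inner face at y = 160, x -105 to 21; the jaw's plate has the same size. Grey end stops, 50 x 18 x 40 high, at both bar ends (the jaw's at y -183 to -201)
- jaw (a joint): jaw's slide along the bar in m, growing to rack -y. 0: inner face of its plate at rack y = 38; 0.155: at the end stop, inner face at y = -117. Starts at 0 to about 0.05. A ratchet (10 mm pitch) blocks growth, after at most about 10 mm of play, unless the release is held over 4.5 mm down; then about 2 N moves it
- release (a joint): travel of the thumb pad downwards in m: 0 up, 0.006 fully down (rigid stop). Its spring takes 3.6 N to start and 6 N fully down and lifts it again when let go. It can sit up to 4 mm low at the start while the pawl rests on a tooth
- pad_top (a point): centre of the top of the black thumb pad, 44 across x 46 along the bar, 56 above the counter when up; axes as the rack's. It rides on the jaw's carriage, a grey block 64 long behind the jaw plate (to -y), in a pocket 50 long along the bar between the jaw plate (top at 70) and the thumb wall, open across the bar
- thumb_wall (a point): top centre of the inner (+y) face of the grey thumb wall, an upright 8 thick, 44 wide, top 77 above the counter, fixed on the jaw's carriage 25 to -y of the pad's centre. Pushing it to -y pushes the jaw
- jaw_face (a point): point on the jaw plate's inner (+y) face, 60 in front of the bar's centre line, 35 above the counter; axes as the rack's
- tin: the wide, low round steel tin with a lid, 84 across, 60 high, 0.2 to 0.45 kg; origin at the centre of its underside. Starts in front of the rack, 160 to 175 from the bar's centre line. Pushed home against the bar its centre is at rack x = -57; the freed space runs from rack y = -117 to about +45, so its centre fits from about -75 to +3
- jar_a: small round steel tin, 56 across, 65 high, loose, against the bar at the fixed end plate; origin at the centre of its underside. Leave it
- jar_b: a like small tin next to it, towards the jaw, centre about rack y = +73; leave it
- bottle: empty glass bottle, 70 across, 220 high, standing to the right of the rack; origin under it. Leave it
- bowl: wooden bowl, 110 across the rim, 45 high, at the front left; origin under it. Leave it
- tawa: flat aluminium griddle, 260 across, 8 high, handle to its +y, at the left; origin under the disc's centre. Leave it
- turner: steel flat turner lying at the right; leave it
- lighter: black push-button spark lighter, about 170 long, 26 thick, lying along its x axis at the front right; leave it

How it is judged:
On the way, in this order (a step that is already met when the one before it is completed fails the run):
1. the thumb pad of the release is pressed down (value of joint release above 0.0045 m), for 0.1 s.
2. the jaw is pushed back to its end stop, before the tin goes in (value of joint jaw above 0.147 m and x of tin in the frame of rack below -0.085 m), for 0.1 s.
At the end, for the whole second after the job is handed in: The jaw is within 8 mm of its end stop (joint above 0.147), and the wide tin stands upright on the counter, at rest, between the small tins and the jaw, within 8 mm of touching the bar (value of joint jaw above 0.147 m and x of tin in the frame of rack above -0.065 m and y of tin in the frame of rack between -0.08 and 0.02 m and height (world z) of tin below 0.005 m and angle between tin's own z axis and vertical below 0.06 rad and linear speed of tin below 0.02 m/s).
It fails at once if the wide tin is lifted (more than 12 mm) or tipped (more than 0.3 rad) (height (world z) of tin above 0.012 m or angle between tin's own z axis and vertical above 0.3 rad).
It fails at once if any other thing is moved more than 30 mm (distance of any of jar_a, jar_b, bottle, bowl, tawa, turner, lighter from where it was at the start of the episode above 0.03 m).
It fails at once if any other standing thing is tipped (more than 0.3 rad) (angle between any of jar_a, jar_b, bottle, bowl's own z axis and vertical above 0.3 rad).
It also fails if it takes over 61 s, if anything falls off the work surface, if the arm or the gripper's body presses on something with over 40 N, if the wrist force passes 120 N, or if a joint passes its speed limit or range.

ROBOT

A 7-joint arm with a two-finger parallel gripper is mounted at the origin on the work surface. World frame = base frame: x ahead of the robot, y to its left, z up, the work surface at z = 0. Lengths are in m, angles in rad, forces in N, time in s.
With the tool pointing down it reaches from about 0.425 to 0.925 m from the base axis. Payload 6.8 kg.
Tool frame: the origin (TCP) lies midway between the tips of the shut fingers; the grasp point (between the pads) lies bot.grip_point_offset behind it (bot.grip_point_offset is the distance from the TCP to the grasp point, in m); z points along the fingers, y is the line along which they close (so a half turn about z gives the same grasp; the last joint's range is limited). The gripper opens to 85 mm and grips with 20 to 120 N. Pads are 22 mm wide; open, the fingers measure 114 mm over their backs; the gripper's body (76 mm by 85 mm) begins 54 mm behind the grasp point. The pads swing forward as they close: fully open they stand 13 mm farther back than shut.
Start: joints at [1.22, 0.477, 0.022, 1.555, -0.011, 1.109, -0.083], TCP at [0.162, -0.655, 0.231] pointing down, gripper open.
Joint ranges: [-2.96, 2.96], [-0.34, 2.1], [-1.41, 1.46], [0.24, 2.44], [-1.37, 4.51], [0.17, 1.92], [-2.96, 2.96]. Speed limits (rad/s): [2.39, 2.39, 3.14, 3.14, 3.14, 3.14, 3.14].

INTERFACE

Orientations are given as a unit quaternion [w, x, y, z].
In Python, from station import get_obs, cams, job, bot gives the robot as it stands.
- The arm moves only by the tool arm_command, never from a script. Its argument "rows" is a list that holds one entry, the list of rows, each a list of 5 numbers: the finger opening in mm, from 0 to 85.4, then the shift along the world's x, y, z in units of 60 mm (1.0 is 60 mm), then the turn about the world's z in units of 0.08 rad (1.0 is 0.08 rad). In form: [[[grip, x, y, z, turn], ...]]. A call has exactly 10 rows; each row shifts and turns the commanded pose from where the row before left it; what a row does not reach is not made up. A row lasts 1/8 s, in which the tool goes at most 62.5 mm and 10.7 degrees, less where a joint would pass 70% of its speed; a pose out of reach is approached as far as the arm can. A call with a number of a shift or a turn outside -1 to 1 is refused whole. A call with a gripper value outside its range is refused whole. The fingers move at their own pace and stop on an object; "newtons" is the grip in N (left out, the last holds). Time passes only in rows, so rows that do not move let the fingers close, or fill a call up. It gives the time, the measured TCP pose, the force, the opening and the grip force at its end, in the units of the state.
- get_obs(): the state, without advancing time (a new reading comes with each control period).
- cams.read_camera(name): name is "scene" or "top" or "wrist"; returns the picture (480x640x3 uint8, red, green, blue); there is no depth.
- cams.camera_params(name): a dict with "K" (3x3 intrinsics, pixels), "extrinsics" (4x4, takes a point from camera to world coordinates). Camera axes: x right, y down, z forward; pixel columns grow to the right and rows downward; lengths in m; the calibration is good to about 2 mm. The wrist camera is an equidistant fisheye: a pixel r from the principal point sees the ray r / f radians off the axis. A picture is of the moment at which its call begins: read the wrist's pose just before it. camera_params takes no time and is no camera call; for the wrist camera it gives the pose at the moment of the call.
- job.hand_in(): hands the job in; it is judged then, once.
The state is a dict: "t": time; "q": joint angles; "joint_vel": joint speeds; "joint_torque": joint torques, N m; "eef_pos": TCP position; "tool_rot": TCP orientation; "contact_force": force on the tool from outside, world axes, zero at the start; "torque": the same for the moment, N m; "gripper_width": opening from 0.0 (shut) to 1.0 (fully open); "grasp_force": force on a finger pad.
Only numpy, scipy, OpenCV 4.12 (cv2) and the standard library are available. Lean on these libraries where they do the work, as an engineer would, in place of code of your own. Each camera call takes 0.05 s, during which the arm holds its last target. There are 200 camera calls.

## Working session

There is one attempt and no reset: what is moved stays moved. The work goes in short steps, Python scripts to look and compute and a tool call to move; the robot and the scene stay as the last step left them, time stands still between calls to the robot, and variables do not carry over. Pictures are saved under pics/ and viewed, at most 10 in all, crops included, and the job is handed in when it is done.

Besides the shell and the picture viewer there is one more tool, called after "Emit:" as name(argument=value, ...) on one line, values as JSON. arm_command: Moves the arm, as the interface text tells. Its arguments: {"type":"object","properties":{"rows":{"type":"array"},"newtons":{"type":"number"}},"required":["rows"]}

```bash
mkdir -p pics; python3 - <<'E'
from station import get_obs,cams,job,bot
import cv2,numpy as np
o=get_obs();print(o)
print(bot.grip_point_offset)
for n in("scene","top"):
    cv2.imwrite(f"pics/{n}0.png",cams.read_camera(n)[:,:,::-1])
    p=cams.camera_params(n);print(n,np.round(p["K"],1).tolist(),np.round(p["extrinsics"],4).tolist())
E
```

```text
{'t': 0.0, 'q': array([ 1.21989425,  0.47778437,  0.02233533,  1.55644021, -0.0115115 ,
        1.10928144, -0.08309198]), 'joint_vel': array([ 9.45771568e-04, -7.71220684e-05,  2.92374923e-04,  4.56394731e-04,
        1.53763049e-03,  8.73956315e-04,  3.32896740e-04]), 'joint_torque': array([-2.02699408e-05, -5.96443391e+01,  1.60800867e+00, -2.81196338e+01,
        1.24495814e-02,  9.18635807e-03,  1.18460378e-06]), 'eef_pos': array([ 0.16213878, -0.65463946,  0.23034092]), 'tool_rot': array([-8.76882261e-04,  9.92637817e-01,  1.21117162e-01, -1.67294450e-04]), 'contact_force': array([ 0.02486396, -0.05807956, -0.57103035]), 'torque': array([ 0.01057349, -0.0103362 ,  0.00136314]), 'grasp_force': 0.0, 'gripper_width': 1.0022136574947729}
0.0187
scene [[612.1, 0.0, 321.3], [0.0, 612.1, 236.9], [0.0, 0.0, 1.0]] [[0.5459, 0.5516, -0.6307, 1.7204], [0.8379, -0.3592, 0.411, -0.7557], [0.0001, -0.7528, -0.6583, 1.3091], [0.0, 0.0, 0.0, 1.0]]
top [[511.4, 0.0, 325.0], [0.0, 511.4, 235.8], [0.0, 0.0, 1.0]] [[0.0201, -0.9962, 0.0846, 0.4143], [-0.9998, -0.02, 0.0021, 0.0228], [-0.0004, -0.0846, -0.9964, 1.4243], [0.0, 0.0, 0.0, 1.0]]
```

View pics/scene0.png

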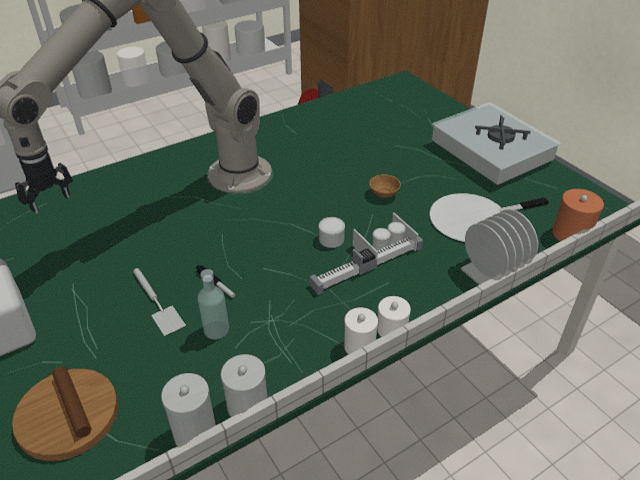

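View pics/top0.png

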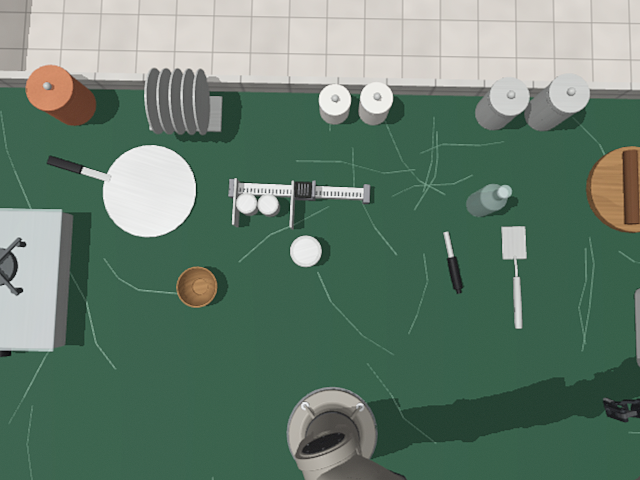

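The top view shows the bar running from (232,188) to (372,194), the pad near (304,189), the jaw plate at x≈293, the tin at (306,251) and the small tins at (246,204) and (268,205). I'll enlarge that area.

```bash
python3 - <<'E'
import cv2
a=cv2.imread("pics/top0.png")[165:275,220:380];cv2.imwrite("pics/c1.png",cv2.resize(a,None,fx=5,fy=5,interpolation=cv2.INTER_CUBIC))
E
cat > h.py <<'E'
from station import get_obs,cams,job,bot
import numpy as np
def ray(n,u,v,z):
    p=cams.camera_params(n);T=p["extrinsics"];d=T[:3,:3]@np.linalg.solve(p["K"],[u,v,1.]);c=T[:3,3]
    return (c+d*(z-c[2])/d[2])[:2]
E
```

```text
(no output)
```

View pics/c1.png

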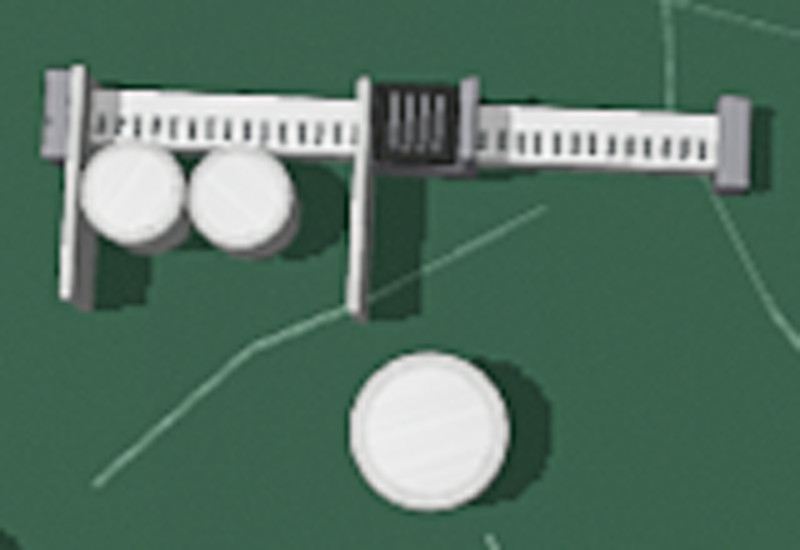

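```bash
python3 - <<'E'
from h import *
P=dict(barL=(490,130,.036),barR=(712,140,.036),stopR=(734,142,.040),stopL=(57,114,.04),eb=(78,66,.07),ef=(66,300,.07),jb=(364,80,.07),jf=(355,315,.07),pad=(417,125,.056),twb=(471,78,.077),twf=(467,160,.077),tin=(429,431,.06),ja=(134,194,.065),jbb=(241,199,.065))
R={k:ray("top",(a+.5)/5-.5+220,(b+.5)/5-.5+165,z) for k,(a,b,z) in P.items()}
for k,v in R.items(): print(k,np.round(v,4))
ex=(R['stopL']-R['stopR']);print('bar yaw',np.arctan2(-ex[0],ex[1]),np.linalg.norm(ex))
a=R['eb']-R['ef'];print(np.arctan2(a[1],a[0]));a=R['jb']-R['jf'];print(np.arctan2(a[1],a[0]))
u=ex/np.linalg.norm(ex); n=np.array([u[1],-u[0]])
o=R['stopR']+u*.192;print('origin',o)
for k,v in R.items(): print(k,np.round([(v-o)@n,(v-o)@u],4))
E
```

```text
barL [0.6564 0.0485]
barR [ 0.6533 -0.0735]
stopR [ 0.6517 -0.0853]
stopL [0.6598 0.2857]
eb [0.6807 0.2697]
ef [0.5544 0.2717]
jb [0.6762 0.116 ]
jf [0.5495 0.1176]
pad [0.6548 0.0877]
twb [0.6771 0.0584]
twf [0.6328 0.0596]
tin [0.489  0.0771]
ja [0.6128 0.2381]
jbb [0.6112 0.1807]
bar yaw -0.021716979463965513 0.3710824010439804
-0.01559255792503474
-0.012262829310854772
origin [0.65589824 0.10669867]
barL [ 0.0018 -0.0582]
barR [ 0.0013 -0.1802]
stopR [-0.    -0.192]
stopL [-0.      0.1791]
eb [0.0213 0.1635]
ef [-0.1051  0.1627]
jb [0.0201 0.0097]
jf [-0.1067  0.0085]
pad [-0.0006 -0.0191]
twb [ 0.0222 -0.0478]
twf [-0.022  -0.0476]
tin [-0.1662 -0.0332]
ja [-0.046   0.1305]
jbb [-0.0463  0.073 ]
```

Emit:
arm_command(rows=[[[0, 0.4, 0.62, 0, -0.33], [0, 0.4, 0.62, 0, -0.33], [0, 0.4, 0.62, 0, -0.33], [0, 0.4, 0.62, 0, -0.33], [0, 0.4, 0.62, 0, -0.33], [0, 0.4, 0.62, 0, -0.33], [0, 0.4, 0.62, 0, -0.33], [0, 0.4, 0.62, 0, -0.33], [0, 0.4, 0.62, 0, -0.33], [0, 0.4, 0.62, 0, 0]]], newtons=40)

```text
t: 1.35
eef_pos: [0.4027, -0.2818, 0.2311]
tool_rot: [-0.0, 1.0, 0.002, -0.0]
contact_force: [0.9, -0.2, 0.3]
gripper_width: -0.002
grasp_force: 0.0
```

Emit:
arm_command(rows=[[[0, 0.4, 0.6, -0.1, 0], [0, 0.4, 0.6, -0.1, 0], [0, 0.4, 0.6, -0.1, 0], [0, 0.4, 0.6, -0.1, 0], [0, 0.4, 0.6, -0.1, 0], [0, 0.4, 0.6, -0.1, 0], [0, 0.4, 0.6, -0.1, 0], [0, 0.4, 0.6, -0.1, 0], [0, 0.4, 0.6, -0.1, 0], [0, 0, 0, 0, 0]]])

```text
t: 2.6
eef_pos: [0.6187, 0.0453, 0.1763]
tool_rot: [-0.001, 1.0, 0.005, -0.0]
contact_force: [-1.1, -0.4, -0.8]
gripper_width: 0.0
grasp_force: 0.0
```

Emit:
arm_command(rows=[[[0, 0.3, 0.35, 0, -0.3], [0, 0.3, 0.36, 0, 0], [0, 0, 0, -0.4, 0], [0, 0, 0, -0.4, 0], [0, 0, 0, -0.4, 0], [0, 0, 0, -0.2, 0], [0, 0, 0, 0, 0], [0, 0, 0, 0, 0], [0, 0, 0, 0, 0], [0, 0, 0, 0, 0]]])

```text
t: 3.85
eef_pos: [0.6547, 0.0835, 0.094]
tool_rot: [-0.0, 1.0, -0.009, 0.001]
contact_force: [-0.4, 0.2, 0.4]
gripper_width: -0.0
grasp_force: 0.0
```

```bash
python3 - <<'E'
from h import *
import cv2
print(get_obs()['eef_pos'],get_obs()['contact_force'])
a=cams.read_camera("scene")[200:310,290:440,::-1]
b=cams.read_camera("wrist")[:,:,::-1]
a=cv2.resize(a,(600,440),interpolation=cv2.INTER_CUBIC);b=cv2.resize(b,(200,150))
cv2.imwrite("pics/s1.png",a);cv2.imwrite("pics/w1.png",cv2.resize(cams.read_camera("wrist")[:,:,::-1],(640,480)))
E
```

```text
[0.65467408 0.08346254 0.09402127] [-0.35160174  0.20509856  0.44211097]
```

View pics/s1.png

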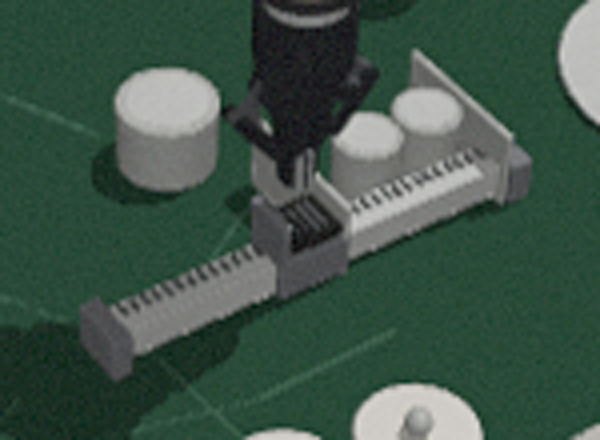

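View pics/w1.png

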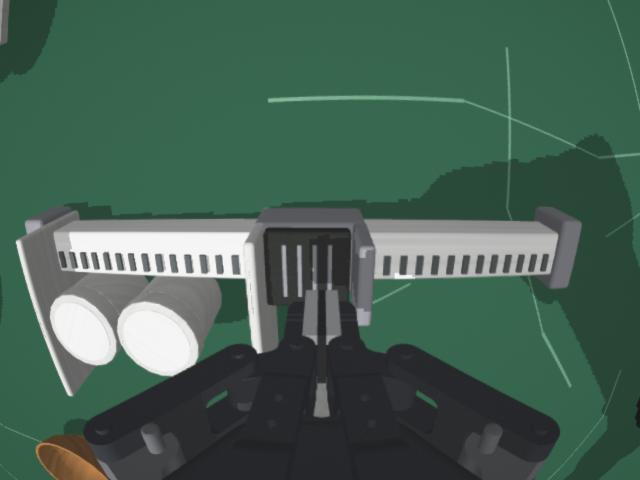

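The wrist view shows the fingertips at (321,300) over the pad (265–350), clear of the wall at x≈358 and the plate at x≈262. Descending now.

Emit:
arm_command(rows=[[[0, 0, 0, -0.2, 0], [0, 0, 0, -0.2, 0], [0, 0, 0, -0.15, 0], [0, 0, 0, -0.05, 0], [0, 0, 0, -0.04, 0], [0, 0, 0, -0.04, 0], [0, 0, 0, -0.03, 0], [0, 0, 0, -0.02, 0], [0, 0, 0, 0, 0], [0, 0, 0, 0, 0]]])

```text
t: 5.25
eef_pos: [0.6541, 0.0834, 0.0502]
tool_rot: [0.0, 1.0, -0.009, -0.0]
contact_force: [-5.9, -1.3, 7.7]
gripper_width: -0.001
grasp_force: 3.8
```

Emit:
arm_command(rows=[[[0, 0, 0, -0.03, 0], [0, 0, 0, 0, 0], [0, 0, -0.1, 0, 0], [0, 0, -0.1, 0, 0], [0, 0, -0.1, 0, 0], [0, -0.005, -0.1, 0, 0], [0, 0, -0.1, 0, 0], [0, -0.005, -0.1, 0, 0], [0, 0, -0.1, 0, 0], [0, 0, 0, 0, 0]]])

```text
t: 6.5
eef_pos: [0.6532, 0.0421, 0.0499]
tool_rot: [-0.0, 1.0, -0.009, -0.0]
contact_force: [-11.6, -0.1, 20.3]
gripper_width: 0.0
grasp_force: 9.9
```

Emit:
arm_command(rows=[[[0, -0.01, -0.17, 0, 0], [0, -0.01, -0.17, 0, 0], [0, -0.01, -0.17, 0, 0], [0, -0.01, -0.17, 0, 0], [0, -0.01, -0.17, 0, 0], [0, 0, -0.17, 0, 0], [0, 0, -0.17, 0, 0], [0, 0, -0.17, 0, 0], [0, 0, -0.1, 0, 0], [0, 0, 0, 0, 0]]])

```text
t: 7.75
eef_pos: [0.6512, -0.046, 0.0499]
tool_rot: [-0.0, 1.0, -0.01, 0.001]
contact_force: [-8.6, 0.0, 17.4]
gripper_width: 0.0
grasp_force: 8.9
```

Emit:
arm_command(rows=[[[0, 0, -0.07, 0, 0], [0, 0, -0.07, 0, 0], [0, 0, -0.07, 0, 0], [0, 0, -0.07, 0, 0], [0, 0, -0.05, 0, 0], [0, 0, -0.05, 0, 0], [0, 0, 0, 0, 0], [0, 0, 0, 0, 0], [0, 0, 0, 0, 0], [0, 0, 0, 0, 0]]])

```text
t: 9.0
eef_pos: [0.6525, -0.0497, 0.05]
tool_rot: [-0.01, 1.0, -0.003, 0.002]
contact_force: [-7.1, 34.2, 13.6]
gripper_width: -0.007
grasp_force: 20.5
```

```bash
python3 - <<'E'
from h import *
import cv2
cv2.imwrite("pics/w2.png",cams.read_camera("wrist")[:,:,::-1])
E
```

```text
(no output)
```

View pics/w2.png

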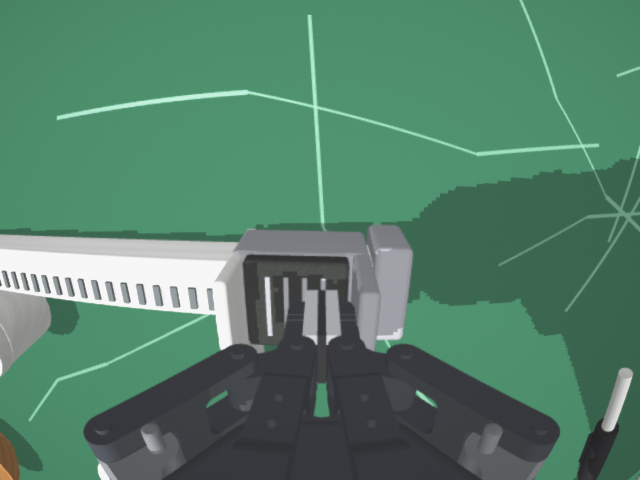

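The jaw carriage (x 240–378) now sits against the end stop (370–408), with 34 N on the wall, so it is at the stop. I'll ease off and lift straight up, so the jaw isn't dragged back.

Emit:
arm_command(rows=[[[0, 0, 0.1, 0, 0], [0, 0, 0.08, 0, 0], [0, 0, 0, 0.1, 0], [0, 0, 0.03, 0.2, 0], [0, 0, 0.03, 0.4, 0], [0, 0, 0, 0.7, 0], [0, 0, 0, 0.8, 0], [0, -0.8, 0, 0.2, 0], [0, -0.8, 0, 0, 0], [0, -0.8, 0, 0, 0]]])

```text
t: 10.3
eef_pos: [0.5062, -0.0546, 0.1921]
tool_rot: [0.0, 1.0, -0.009, 0.001]
contact_force: [0.7, 0.4, 0.4]
gripper_width: 0.002
grasp_force: 0.0
```

```bash
python3 - <<'E'
from h import *
import cv2
print(get_obs()['eef_pos'],get_obs()['contact_force'])
a=cams.read_camera("top")[165:275,220:380,::-1];cv2.imwrite("pics/c2.png",cv2.resize(a,None,fx=5,fy=5,interpolation=cv2.INTER_CUBIC))
E
```

```text
[ 0.5062298  -0.05464578  0.19213013] [0.74857982 0.35709077 0.44774788]
```

View pics/c2.png

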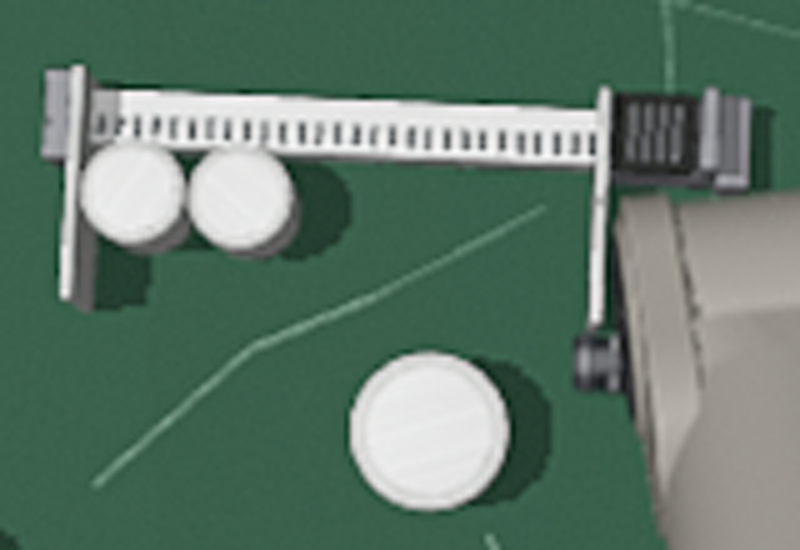

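The jaw plate is at x≈601 in the crop, next to the end stop, and stays there. The tin is still at (429,431). Now I go behind the tin with the fingers open about 55 mm, for a stable two-point push.

Emit:
arm_command(rows=[[[55, -0.4, 0.3, 0, 0], [55, -0.4, 0.4, 0, 0], [55, -0.4, 0.5, 0, 0], [55, -0.07, 0.5, 0, 0], [55, 0, 0.5, 0, 0], [55, 0, 0, -0.3, 0], [55, 0, 0, -0.3, 0], [55, 0, 0, -0.2, 0], [55, 0, 0, 0, 0], [55, 0, 0, 0, 0]]])

```text
t: 11.6
eef_pos: [0.4311, 0.0775, 0.1442]
tool_rot: [-0.0, 1.0, -0.009, 0.001]
contact_force: [0.5, 0.5, -0.3]
gripper_width: 0.643
grasp_force: 0.0
```

```bash
python3 - <<'E'
from h import *
import cv2
print(get_obs()['eef_pos'],get_obs()['contact_force'],get_obs()['gripper_width'])
cv2.imwrite("pics/w3.png",cams.read_camera("wrist")[:,:,::-1])
E
```

```text
[0.43106374 0.07752216 0.1441942 ] [ 0.45182119  0.5259459  -0.34856145] 0.643090312327933
```

View pics/w3.png

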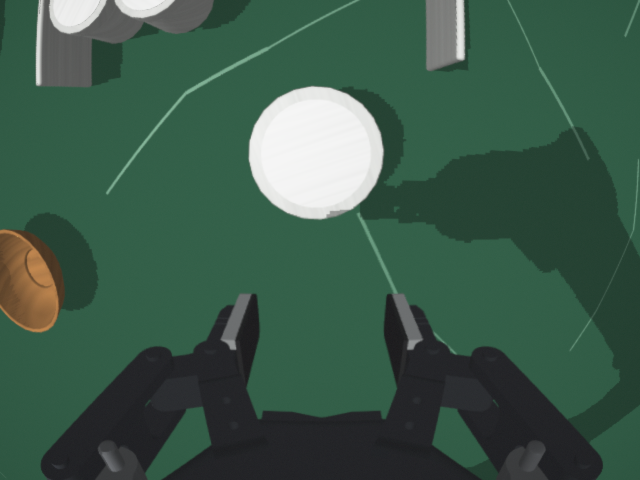

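The tin (316,152) is centred between the fingers (about 252 and 390), and the bowl is well clear. Descend to z≈0.025.

Emit:
arm_command(rows=[[[55, 0, 0, -0.4, 0], [55, 0, 0, -0.4, 0], [55, 0, 0, -0.4, 0], [55, 0, 0, -0.4, 0], [55, 0, 0, -0.3, 0], [55, 0, 0, -0.1, 0], [55, 0, 0, 0, 0], [55, 0, 0, 0, 0], [55, 0.1, 0, 0, 0], [55, 0.1, 0, 0, 0]]])

```text
t: 12.9
eef_pos: [0.4434, 0.0774, 0.0242]
tool_rot: [-0.0, 1.0, -0.01, 0.001]
contact_force: [-0.3, -0.4, -0.3]
gripper_width: 0.642
grasp_force: 0.6
```

Emit:
arm_command(rows=[[[55, 0.15, -0.003, 0, 0], [55, 0.15, -0.003, 0, 0], [55, 0.15, -0.003, 0, 0], [55, 0.15, -0.003, 0, 0], [55, 0.15, -0.003, 0, 0], [55, 0.15, -0.003, 0, 0], [55, 0.15, -0.003, 0, 0], [55, 0.15, -0.003, 0, 0], [55, 0.15, -0.003, 0, 0], [55, 0, 0, 0, 0]]])

```text
t: 14.15
eef_pos: [0.524, 0.0754, 0.0236]
tool_rot: [0.0, 1.0, -0.01, -0.0]
contact_force: [-1.5, 0.5, 0.1]
gripper_width: 0.647
grasp_force: 1.2
```

Emit:
arm_command(rows=[[[55, 0.1, 0, 0, 0], [55, 0.1, 0, 0, 0], [55, 0.08, 0, 0, 0], [55, 0.06, 0, 0, 0], [55, 0.06, 0, 0, 0], [55, 0.06, 0, 0, 0], [55, 0.05, 0, 0, 0], [55, 0.05, 0, 0, 0], [55, 0, 0, 0, 0], [55, 0, 0, 0, 0]]])

```text
t: 15.4
eef_pos: [0.5566, 0.0756, 0.0235]
tool_rot: [0.0, 1.0, -0.009, -0.0]
contact_force: [-4.7, 0.8, 2.5]
gripper_width: 0.648
grasp_force: 2.7
```

Emit:
arm_command(rows=[[[55, 0.03, 0, 0, 0], [55, 0.03, 0, 0, 0], [55, 0, 0, 0, 0], [55, 0, 0, 0, 0], [55, -0.06, 0, 0, 0], [55, -0.2, 0, 0, 0], [55, -0.5, 0, 0, 0], [55, -0.5, 0, 0, 0], [55, -0.5, 0, 0.3, 0], [55, 0, 0, 0.8, 0]]])

```text
t: 16.65
eef_pos: [0.4512, 0.0752, 0.0887]
tool_rot: [0.001, 1.0, -0.009, -0.003]
contact_force: [0.6, 0.4, 0.3]
gripper_width: 0.643
grasp_force: 0.0
```

```bash
python3 - <<'E'
from h import *
import cv2
print(get_obs()['eef_pos'])
a=cams.read_camera("top")[165:275,220:380,::-1];cv2.imwrite("pics/c3.png",cv2.resize(a,None,fx=5,fy=5,interpolation=cv2.INTER_CUBIC))
E
```

```text
[0.45123673 0.07520787 0.08866792]
```

View pics/c3.png

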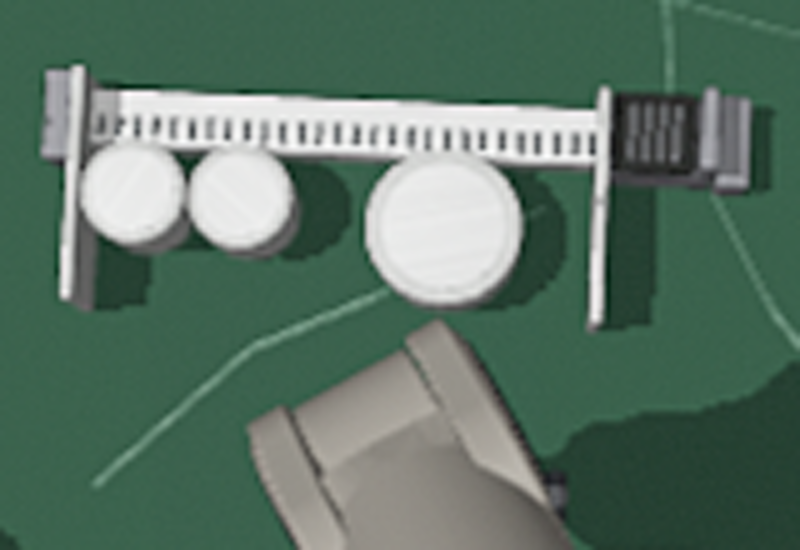

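The tin at (444,227) looks home against the bar, and the jaw plate is at x≈600. A quick numeric check follows.

```bash
python3 - <<'E'
from h import *
o=np.array([.6559,.1067]);u=np.array([.018,.9998]);n=np.array([u[1],-u[0]])
for k,(a,b,z) in dict(tin=(444,228,.06),jb=(604,90,.07),jf=(596,325,.07),stop=(735,142,.04),jar=(134,194,.065)).items():
    v=ray("top",(a+.5)/5-.5+220,(b+.5)/5-.5+165,z)-o;print(k,np.round([v@n,v@u],4))
E
```

```text
tin [-0.0568 -0.0361]
jb [ 0.0196 -0.1192]
jf [-0.1071 -0.1194]
stop [-0.0007 -0.1925]
jar [-0.0455  0.1306]
```

```bash
python3 -c "
from station import job;print(job.hand_in())"
```

```text
the job is handed in; nothing more can be done
None
```

The jaw is back at its end stop (joint about 0.154 m) and the wide tin stands against the bar at rack x ≈ -0.057, y ≈ -0.036; I saw nothing else disturbed in the rack, and the job is handed in without a verdict shown.

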